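Camera on the sloped stand, orange case held up for its photo

ROBOT

A 6-joint arm with a two-finger parallel gripper is mounted at the origin on the work surface. World frame = base frame: x ahead of the robot, y to its left, z up, the work surface at z = 0. Lengths are in mm, angles in rad, forces in N, time in s.
With the tool pointing down it reaches from about 350 to 725 mm from the base axis. Payload 6 kg.
Tool frame: the origin (TCP) lies at the very end of the fingers, on their centre line; the grasp point (between the pads) lies 19 mm behind it; z points along the fingers, x is the direction in which the jaws open and shut, and the axes are right-handed (so a half turn about z gives the same grasp; the last joint's range is limited). The gripper opens to 85 mm and grips with 20 to 120 N. Pads are 22 mm wide; open, the fingers measure 114 mm over their backs; the gripper's body (76 mm by 85 mm) begins 54 mm behind the grasp point. The pads swing forward as they close: fully open they stand 13 mm farther back than shut.
Start: joints at [-0.805, 0.04, 0.085, 0, -1.615, -0.334], TCP at [251.109, -544.902, 231.261] pointing down, gripper open.
Joint ranges: [-2.56, 2.56], [-1.29, 2.01], [-1.08, 1.49], [-3.29, 1.98], [-2.81, -0.18], [-2.99, 2.99]. Speed limits (rad/s): [2.57, 2.57, 3.01, 3.14, 3.14, 3.14].

INTERFACE

Orientations are given as a 3x3 rotation matrix whose columns are the frame's x, y, z axes.
In Python, from bench import env gives the robot as it stands.
- The arm moves only by the shell command python3 -m inch 'ROWS' [FORCE]. ROWS is JSON, a list that holds one entry, the list of rows, each a list of 5 numbers: the shift along the tool's x, y, z in units of 50 mm (1.0 is 50 mm), then the turn about the tool's z in units of 10 degrees (1.0 is 10 degrees), then the gripper's target within -1 to 1 (fully open at 1, half-way at 0, shut at -1). In form: [[[x, y, z, twist, fingers], ...]]. A call has exactly 5 rows; each row is the pose to reach, as a shift and turn from the pose commanded when the call began, along the tool's axes at that moment; what a row does not reach only later rows make up. A row lasts 1/8 s, in which the tool goes at most 62.5 mm and 10.7 degrees, less where a joint would pass 70% of its speed; a pose out of reach is approached as far as the arm can. A call with a gripper value outside its range is refused whole. The fingers move at their own pace and stop on an object; FORCE is the grip in N (left out, the last holds). Time passes only in rows, so rows that repeat a pose let the fingers close, or fill a call up. It gives the time, the measured TCP pose, the force and the opening at its end, in the units of the state.
- env.sense(): the state, without advancing time (a new reading comes with each control period).
- env.snapshot(name): name is "scene" or "top"; returns the picture (480x640x3 uint8, blue, green, red); there is no depth.
- env.calibration(name): a dict with "fx", "fy", "cx", "cy" (pixels), "dist" ([k1, k2, p1, p2, k3] as OpenCV has them; the pictures are not rectified), "origin" and "rotation" of the camera in the world. Camera axes: x right, y down, z forward; pixel columns grow to the right and rows downward; lengths in mm; the calibration is good to about 2 mm. A picture is of the moment at which its call begins. calibration takes no time and is no camera call.
- env.sign_off(): hands the job in, once; it reports no verdict.
The state is a dict: "time": time; "joint_pos": joint angles; "qd": joint speeds; "joint_efforts": joint torques, N m; "tcp_pos": TCP position; "orientation": TCP orientation; "wrist_force": force on the tool from outside, world axes, zero at the start; "moment": the same for the moment, N m; "grip_width": finger opening in mm.
Only numpy, scipy, OpenCV 4.12 (cv2) and the standard library are available. Lean on these libraries where they do the work, as an engineer would, in place of code of your own. Each camera call takes 0.05 s, during which the arm holds its last target.

TASK

Set the small black camera on the sloped top of the raised stand: base flat on the slope, centred, its back to the blue lip and its lens looking out over the high edge; then let go of it. Then take the orange case out of the rack and finish while holding it in the air for the photo, centred in front of the lens and 20 cm from it, one broad face squarely facing the lens (so leaning with the camera's upward look) and its long edges level. Leave the other cases, the mug and the jar where they are, and do not put the case down or let it go.

Things in the scene. Friction and masses are not known exactly. Their poses are not given: they have to be found in the camera images.
- camera_mid (a point): black box camera, 36 (x) x 52 (y) x 48 (z) mm, 0.13 kg, lens barrel 32 mm in diameter sticking out 10 mm on the -x face; starts standing upright on the shelf (z = 0). Origin at the centre of the box, half-way up (24 mm above its base). -x is where the lens looks, z up. Best gripped across y (52 mm).
- camera_lens (a point): centre of the lens's front, 28 mm ahead (-x) of the camera's centre and 2 mm above it; same axes as the camera.
- top_mid (a point): centre of the upper face of the fixed stand's white sloped top, 56 (x) x 46 (y) mm, 108 mm above the shelf. Axes lie in the slope: -x up it to the high edge (rising 0.26 rad), +x down to the blue lip (6 mm above the face, inner side at x = +22 mm), z square to it, y level. Below: one 22 mm post, foot 100 x 100 x 12 mm; fingers can pass beside the top.
- case_mid (a point): orange rigid silicone case, 110 (x) x 16 (y) x 80 (z) mm, 0.07 kg, 6 mm rounded edges; origin at its centre. y is square to its broad faces, z up. It stands on edge in a rack slot, its base 10 mm and its top 90 mm above the shelf. Grip it across y near the top middle.
- rack: fixed plywood rack, foot 130 (x) x 180 (y) x 10 mm, origin at the centre of its underside. Three slots 20 mm wide run along x at y = -64, 0 and +64 mm; slot walls are 5 mm thick and reach 40 mm above the shelf. One case in each slot, in any order; 48 mm free between neighbouring cases.
- blue_case_mid (a point): loose bystander, stays where it is: blue case in the rack, same size and axes as the orange case; origin at its centre.
- white_case_mid (a point): loose bystander, stays where it is: white case in the rack, same size and axes as the orange case; origin at its centre.
- mug_mid (a point): loose bystander, stays where it is: silver travel mug with black lid, 76 mm in diameter, 159 mm high, standing; origin on its axis 80 mm up.
- jar_mid (a point): loose bystander, stays where it is: clear glass jar with brass-coloured twist cap, 72 mm in diameter, 100 mm high, standing; origin on its axis 50 mm up.

How it is judged (in metres and radians):
On the way:
1. the camera stands let go on the sloped top, back to the lip, while the case is still in the rack (x of camera_mid in the frame of top_mid between -0.012 and 0.012 m and y of camera_mid in the frame of top_mid between -0.012 and 0.012 m and z of camera_mid in the frame of top_mid between 0.018 and 0.03 m and x of camera_lens in the frame of top_mid below -0.01 m and angle between the x axis of camera_mid and the x axis of top_mid, either way round below 0.16 rad and angle between the z axis of camera_mid and the z axis of top_mid, either way round below 0.1 rad and contact force between camera and the arm below 0.1 N and linear speed of camera below 0.02 m/s and distance of case_mid from where it was at the start of the episode below 0.03 m), for 0.3 s.
At the end, for the whole second after the job is handed in: Camera rests untouched on the slope, within 12 mm of its centre, 0.16 rad in heading, 0.1 in tilt, lens outward. Case held still in the fingers, centre 200 +-35 mm before the lens, within 25 mm of its axis, square and level within 0.14 rad. Other cases, mug, jar within 30 mm of start (x of camera_mid in the frame of top_mid between -0.012 and 0.012 m and y of camera_mid in the frame of top_mid between -0.012 and 0.012 m and z of camera_mid in the frame of top_mid between 0.018 and 0.03 m and x of camera_lens in the frame of top_mid below -0.01 m and angle between the x axis of camera_mid and the x axis of top_mid, either way round below 0.16 rad and angle between the z axis of camera_mid and the z axis of top_mid, either way round below 0.1 rad and contact force between camera and the arm below 0.1 N and linear speed of camera below 0.02 m/s and x of case_mid in the frame of camera_lens between -0.235 and -0.165 m and y of case_mid in the frame of camera_lens between -0.025 and 0.025 m and z of case_mid in the frame of camera_lens between -0.025 and 0.025 m and angle between the y axis of case_mid and the x axis of camera_lens, either way round below 0.14 rad and angle between the x axis of case_mid and the y axis of camera_lens, either way round below 0.14 rad and height (world z) of case_mid above 0.13 m and contact force between case and the fingers above 0.5 N and contact force between case and camera below 0.1 N and contact force between case and stand below 0.1 N and contact force between case and rack below 0.1 N and linear speed of case below 0.03 m/s and distance of each of blue_case_mid, white_case_mid, mug_mid, jar_mid from where it was at the start of the episode below 0.03 m); the arm keeps its last pose, push and grip.
It fails at once if the blue or the white case was pushed away or pulled out of the rack (distance of any of blue_case_mid, white_case_mid from where it was at the start of the episode above 0.03 m).
It fails at once if the mug or the jar was pushed away or knocked over (distance of any of mug_mid, jar_mid from where it was at the start of the episode above 0.03 m).
It also fails if it takes over 58 s, if anything falls off the work surface, if the arm or the gripper's body presses on something with over 40 N, if the wrist force passes 120 N, or if a joint passes its speed limit or range.

## Working session

There is one attempt and no reset: what is moved stays moved. The work goes in short steps, Python scripts to look and compute and a shell command to move; the robot and the scene stay as the last step left them, time stands still between calls to the robot, and variables do not carry over. Pictures are saved under pics/ and viewed, and the job is handed in when it is done.

```bash
ls; mkdir -p pics; python3 - <<'E'
from bench import env
import cv2
for n in("scene","top"):
    cv2.imwrite(f"pics/{n}0.png",env.snapshot(n)); print(n,env.calibration(n))
print(env.sense())
E
```

```text
pics
scene {'fx': 442.22219568162006, 'fy': 442.22219568162006, 'cx': 312.894318026469, 'cy': 241.40381941052848, 'dist': array([0.0344977, 0.       , 0.       , 0.       , 0.       ]), 'origin': array([1016.07181987,  273.38799997,  849.80603756]), 'rotation': array([[-0.59348371,  0.66358764, -0.45544323],
       [ 0.80484485,  0.48836277, -0.3372337 ],
       [-0.00136259, -0.56670384, -0.82392044]])}
top {'fx': 465.01443548433394, 'fy': 465.01443548433394, 'cx': 319.2166290405308, 'cy': 237.27281438050787, 'dist': array([0.0166258, 0.       , 0.       , 0.       , 0.       ]), 'origin': array([462.98046134, -25.75397045, 923.27558885]), 'rotation': array([[-0.00264348, -0.98269948,  0.18518841],
       [-0.99981993,  0.00607724,  0.01797683],
       [-0.01879125, -0.18510755, -0.98253859]])}
{'time': 0.1, 'joint_pos': array([-8.05287741e-01,  4.07652478e-02,  8.39072447e-02, -3.96336836e-04,
       -1.61548557e+00, -3.33683151e-01]), 'qd': array([-4.29536885e-04, -2.47452615e-03,  1.16663224e-03,  1.20522452e-03,
       -6.27516984e-04, -7.56876713e-05]), 'joint_efforts': array([-6.16579433e-03, -3.69344723e+01,  3.48284268e+01,  6.95179850e+00,
       -4.49487328e-03, -3.46102240e-05]), 'tcp_pos': array([ 251.05139246, -544.63299781,  230.37152104]), 'orientation': array([[-4.18544541e-01,  9.08195931e-01, -7.86607001e-04],
       [ 9.08194877e-01,  4.18545259e-01,  1.38995979e-03],
       [ 1.59158645e-03, -1.32632367e-04, -9.99998725e-01]]), 'wrist_force': array([1.15706185, 0.32376548, 0.37812097]), 'moment': array([ 0.01983314, -0.04561349,  0.01454559]), 'grip_width': 85.20882598038438}
```

View pics/scene0.png

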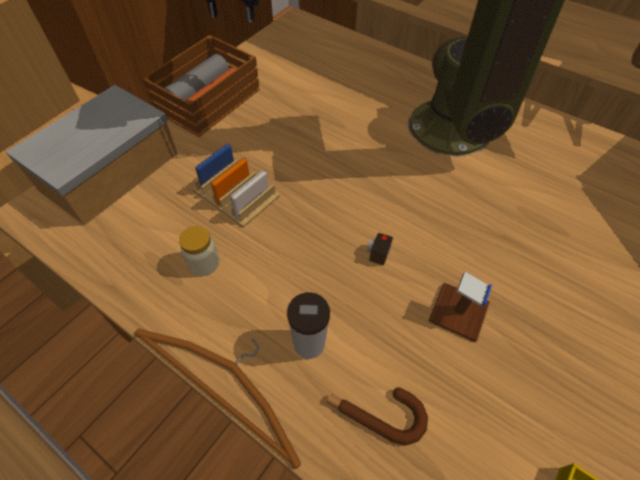

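View pics/top0.png

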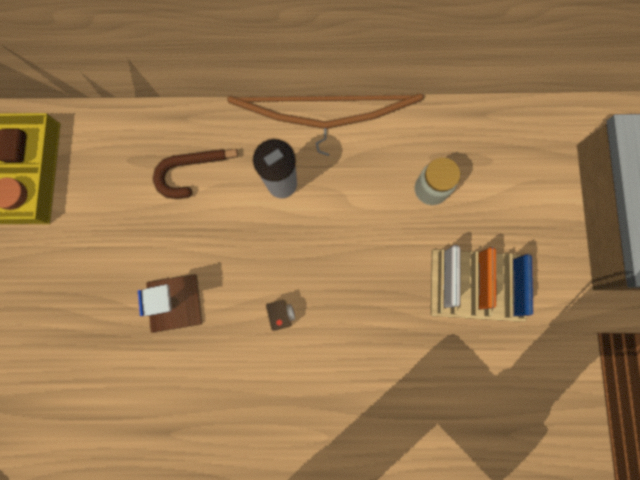

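The top view has the camera near (280,315) with its lens to the right, the stand near (165,302) with its lip to the left, and the rack near (480,285) with the orange case in the middle slot. I'll zoom in for measurements.

```bash
python3 - <<'E'
import cv2,numpy as np
t=cv2.imread("pics/top0.png");s=cv2.imread("pics/scene0.png")
def c(i,x,y,w,h,k): return cv2.resize(i[y:y+h,x:x+w],None,fx=k,fy=k,interpolation=cv2.INTER_CUBIC)
a=c(t,130,260,180,80,4); b=c(t,420,235,120,90,5)
cv2.imwrite("pics/t1.png",a);cv2.imwrite("pics/t2.png",b)
cv2.imwrite("pics/s1.png",c(s,355,225,150,115,5));cv2.imwrite("pics/s2.png",c(s,180,130,110,100,6))
E
```

```text
(no output)
```

View pics/t1.png

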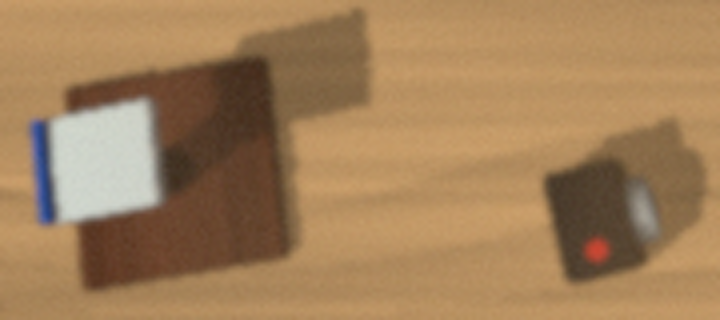

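View pics/t2.png

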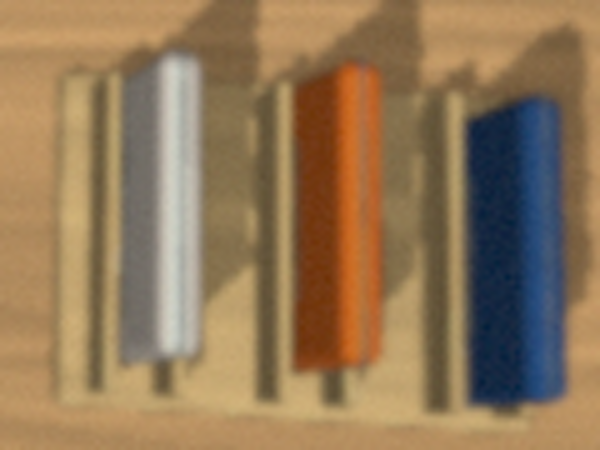

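View pics/s1.png

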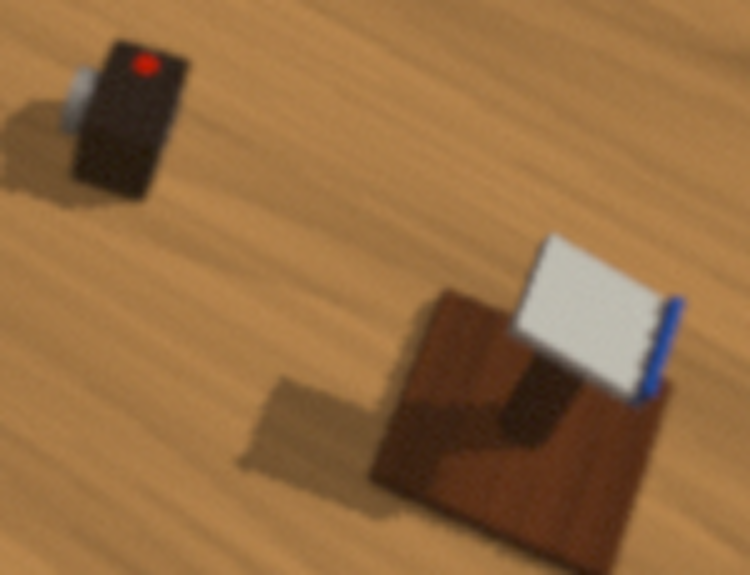

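View pics/s2.png

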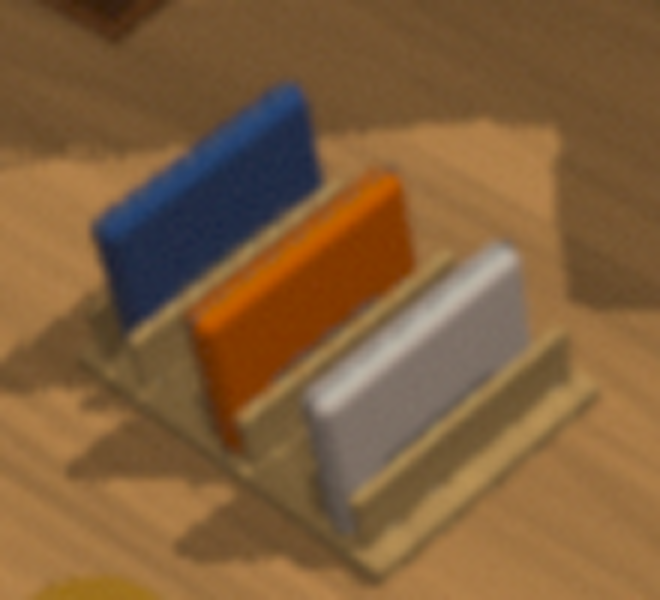

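```bash
cat > h.py <<'E'
import numpy as np,cv2
from scipy.optimize import least_squares
from bench import env
C={n:env.calibration(n) for n in("scene","top")}
def proj(n,P):
    c=C[n];R=c["rotation"].T;K=np.array([[c["fx"],0,c["cx"]],[0,c["fy"],c["cy"]],[0,0,1.]])
    return cv2.projectPoints(np.atleast_2d(np.asarray(P,float)),cv2.Rodrigues(R)[0],-R@c["origin"],K,c["dist"])[0][:,0]
def crop(x,y,k): return lambda p:(np.array(p)+.5)/k-.5+[x,y]
def fit(obs,p0,pose,fr=None):
    # obs: (view, local pt, pixel)
    def f(p):
        return np.concatenate([proj(v,pose(p,np.array(l,float)))[0]-px for v,l,px in obs])
    r=least_squares(f,p0,loss='soft_l1');e=f(r.x).reshape(-1,2)
    return r.x,e
def Rz(a):return np.array([[np.cos(a),-np.sin(a),0],[np.sin(a),np.cos(a),0],[0,0,1]])
def planar(z0): return lambda p,l: Rz(p[2])@l+[p[0],p[1],z0]
def Ry(a):return np.array([[np.cos(a),0,np.sin(a)],[0,1,0],[-np.sin(a),0,np.cos(a)]])
E
cat > m.py <<'E'
from h import *
T1=crop(130,260,4);T2=crop(420,235,5);S1=crop(355,225,5);S2=crop(180,130,6)
np.set_printoptions(precision=2,suppress=True)
# camera, local -x lens (image right), local y ~ -world x (image down)
o=[("top",(18,-26,24),T1((545,177))),("top",(-18,-26,24),T1((617,160))),("top",(-18,26,24),T1((643,262))),("top",(18,26,24),T1((570,282))),
("scene",(-18,26,24),S1((115,40))),("scene",(18,26,24),S1((190,62))),("scene",(-18,-26,-24),S1((72,180))),("scene",(18,-26,-24),S1((145,200)))]
print("cam",*fit(o,[350,30,1.8],planar(24)))
# stand: frame = top frame yaw; sloped
S=Ry(0.26)  # local x -> down
def stand(p,l):
    if l[2]<-50: return Rz(p[2])@np.array([l[0]+p[3]*0,l[1],0])+[p[0],p[1],12]
    return Rz(p[2])@(S@l)+[p[0],p[1],108]
foot=[("top",(50,-50,-96),T1((68,88))),("top",(-50,-50,-96),T1((265,57))),("top",(-50,50,-96),T1((290,255))),("top",(50,50,-96),T1((85,290))),
("scene",(-50,50,-96),S1((447,290))),("scene",(-50,-50,-96),S1((372,478))),("scene",(50,-50,-96),S1((605,575))),("scene",(50,50,-96),S1((672,380)))]
top=[("top",(22,-23,0),T1((48,115))),("top",(-28,-23,0),T1((150,98))),("top",(-28,23,0),T1((160,207))),("top",(22,23,0),T1((53,222))),
("scene",(-28,23,0),S1((552,235))),("scene",(-28,-23,0),S1((512,325)))]
print("top",*fit(top,[400,250,1.8,0],stand));print("foot",*fit(foot,[400,250,1.8,0],stand))
# cases
def case(ends_t,ends_s):
    o=[("top",(52,0,39),T2(ends_t[0])),("top",(-52,0,39),T2(ends_t[1])),("scene",(52,0,39),S2(ends_s[0])),("scene",(-52,0,39),S2(ends_s[1]))]
    return fit(o,[430,-350,0],planar(50))
print("or",*case([(364,70),(364,358)],[(204,315),(390,180)]))
print("wh",*case([(180,62),(180,350)],[(320,395),(505,253)]))
print("bl",*case([(544,103),(544,392)],[(107,222),(288,95)]))
E
python3 m.py
```

```text
cam [483.1   67.7    1.83] [[-0.82 -0.85]
 [-0.19 -1.72]
 [ 0.28  0.08]
 [-0.3   0.3 ]
 [-0.1  -2.41]
 [ 0.52 -2.05]
 [-0.61 -0.64]
 [ 0.14  0.3 ]]
top [507.85 278.47  51.98   0.  ] [[ 0.42  0.1 ]
 [-0.35 -0.42]
 [-0.54 -1.26]
 [ 1.18 -0.57]
 [ 0.63 -1.92]
 [ 1.29 -1.25]]
foot [508.62 275.39   1.73   0.  ] [[-0.85 -1.01]
 [ 0.31 -1.62]
 [-0.13 -0.26]
 [-0.34 -0.34]
 [-0.48 -2.53]
 [-0.57 -2.19]
 [ 1.44 -0.12]
 [ 0.95 -1.4 ]]
or [ 546.54 -318.18   25.07] [[-0.42 -0.48]
 [-0.13  0.15]
 [-0.87 -0.17]
 [ 0.41 -2.44]]
wh [ 549.87 -253.93   -0.06] [[ 0.03 -0.53]
 [ 0.03 -0.08]
 [-0.15  0.23]
 [ 0.81 -2.21]]
bl [ 534.53 -380.76   -0.08] [[-0.19 -0.63]
 [ 0.11  0.21]
 [-0.83  0.26]
 [ 1.61 -1.84]]
```

```bash
python3 - <<'E'
from h import *
def ray(n,px,z):
    c=C[n];K=np.array([[c["fx"],0,c["cx"]],[0,c["fy"],c["cy"]],[0,0,1.]])
    u=cv2.undistortPoints(np.array([[px]],float),K,c["dist"])[0,0]
    d=c["rotation"]@np.array([u[0],u[1],1]);return c["origin"]+d*(z-c["origin"][2])/d[2]
for p in [(147,80),(197,130),(258,75),(210,40),(12,150),(65,187),(167,120),(115,90),(80,220),(213,10)]:
    print(p,ray("scene",p,0).round(),ray("scene",p,100).round(),ray("scene",p,150).round())
for p in [(600,335),(608,118),(580,270),(628,290)]: print("top",p,ray("top",p,0).round(),ray("top",p,100).round(),ray("top",p,150).round())
E
```

```text
(147, 80) [ 364. -844.    0.] [ 440. -712.  100.] [ 479. -647.  150.]
(197, 130) [ 434. -562.    0.] [ 502. -463.  100.] [ 536. -414.  150.]
(258, 75) [ 140. -587.    0.] [ 243. -486.  100.] [ 295. -435.  150.]
(210, 40) [  91. -839.    0.] [ 200. -708.  100.] [ 254. -643.  150.]
(12, 150) [ 784. -897.    0.] [ 811. -759.  100.] [ 825. -691.  150.]
(65, 187) [ 783. -676.    0.] [ 810. -565.  100.] [ 824. -509.  150.]
(167, 120) [ 455. -660.   -0.] [ 521. -550.  100.] [ 554. -495.  150.]
(115, 90) [ 454. -883.    0.] [ 520. -747.  100.] [ 553. -679.  150.]
(80, 220) [ 826. -560.    0.] [ 849. -462.  100.] [ 860. -413.  150.]
(213, 10) [ -52. -960.    0.] [  74. -815.  100.] [ 137. -743.  150.]
top (600, 335) [ 444. -545.    0.] [ 446. -489.  100.] [ 447. -460.  150.]
top (608, 118) [ 886. -611.    0.] [ 840. -547.  100.] [ 817. -516.  150.]
top (580, 270) [ 568. -521.    0.] [ 557. -467.  100.] [ 551. -440.  150.]
top (628, 290) [ 529. -608.    0.] [ 522. -545.  100.] [ 518. -513.  150.]
```

```bash
python3 -m inch '[[[-0.2,-1.2,-0.6,0,1],[-0.4,-2.4,-0.6,0,1],[-0.5,-3.45,-0.6,0,1],[-0.5,-3.45,-0.6,0,1],[-0.5,-3.45,-0.6,0,1]]]'; python3 -c "
from bench import env;s=env.sense();print(s['joint_pos'],s['orientation'],s['tcp_pos'])"
```

```text
time: 0.72
tcp_pos: [104.8, -639.7, 260.5]
orientation: [[-0.418, 0.908, -0.0], [0.908, 0.418, 0.001], [0.001, 0.0, -1.0]]
wrist_force: [0.7, 0.3, 0.6]
grip_width: 85.6
[-1.10054756e+00  1.75964699e-01  2.84595095e-01 -3.30302321e-04
 -1.68056963e+00 -3.90700851e-02] [[-4.17974468e-01  9.08458746e-01 -2.25185032e-04]
 [ 9.08458040e-01  4.17974432e-01  1.16761698e-03]
 [ 1.15485344e-03  2.83462932e-04 -9.99999293e-01]] [ 104.84531481 -639.69524067  260.54157823]
```

```bash
python3 -m inch '[[[0.1,-1.1,0,0,1],[0.2,-2.2,0,0,1],[0.3,-3.2,0,0,1],[0.3,-4.1,0,0,1],[0.3,-4.1,0,0,1]]]'; python3 -c "
from bench import env;s=env.sense();print(s['joint_pos'],s['tcp_pos'])"
```

```text
time: 1.35
tcp_pos: [-88.9, -712.3, 259.9]
orientation: [[-0.417, 0.909, -0.0], [0.909, 0.417, 0.002], [0.002, 0.001, -1.0]]
wrist_force: [0.6, -0.6, -0.2]
grip_width: 85.7
[-1.41763196e+00  3.72482346e-01  5.18668763e-01 -4.51323451e-05
 -1.71896382e+00  2.76789631e-01] [ -88.85749484 -712.26291215  259.88988697]
```

```bash
python3 -m inch '[[[-0.96,-0.27,0,0,1],[-1.93,-0.54,0,0,1],[-2.89,-0.8,0,0,1],[-3.4,-0.94,0,0,1],[-3.4,-0.94,0,0,1]]]'; python3 -c "
from bench import env;s=env.sense();print(s['joint_pos'],s['tcp_pos'],s['orientation'])"
```

```text
time: 1.98
tcp_pos: [-52.8, -867.2, 230.9]
orientation: [[-0.423, 0.906, -0.003], [0.906, 0.423, 0.012], [0.012, 0.003, -1.0]]
wrist_force: [1.3, -1.0, -4.4]
grip_width: 85.4
[-1.40319008e+00  1.05388553e+00  1.47618767e+00  6.72965335e-04
 -2.00542518e+00  2.69950697e-01] [ -52.77606808 -867.23926852  230.87396453] [[-0.42345855  0.90591158 -0.00265818]
 [ 0.90583542  0.42345831  0.01205193]
 [ 0.01204361  0.00269562 -0.99992384]]
```

```bash
python3 -m inch '[[[-0.96,-0.27,0,0,1],[-1.93,-0.54,0,0,1],[-1.93,-0.54,0,0,1],[-1.93,-0.54,0,0,1],[-1.93,-0.54,0,0,1]]]'; python3 -c "
from bench import env;s=env.sense();print(s['joint_pos'],s['tcp_pos'],s['orientation'])"
```

```text
time: 2.6
tcp_pos: [-39.6, -901.8, 223.9]
orientation: [[-0.418, 0.908, -0.005], [0.906, 0.417, -0.073], [-0.064, -0.035, -0.997]]
wrist_force: [-0.0, 0.5, 0.6]
grip_width: 85.5
[-1.38800029  1.07609044  1.49140148  0.01953132 -1.91485882  0.25589623] [ -39.56645322 -901.81312233  223.88577922] [[-0.4183532   0.90826981 -0.00515173]
 [ 0.90599819  0.41689128 -0.07327309]
 [-0.06440403 -0.03532149 -0.99729861]]
```

```bash
python3 -m inch '[[[0.96,0.27,0,0,1],[1.93,0.54,0,0,1],[2.89,0.8,0,0,1],[2.89,0.8,0,0,1],[2.89,0.8,0,0,1]]]'; python3 -c "
from bench import env;s=env.sense();print(s['joint_pos'],s['tcp_pos'],s['orientation'])"
```

```text
time: 3.22
tcp_pos: [-65.0, -748.5, 209.9]
orientation: [[-0.418, 0.909, -0.006], [0.907, 0.417, -0.065], [-0.057, -0.032, -0.998]]
wrist_force: [0.1, -1.1, -0.2]
grip_width: 85.3
[-1.38440703  0.38730833  0.43871768  0.01754724 -1.55888818  0.24475088] [ -64.97722486 -748.4816048   209.90522422] [[-0.41774969  0.90854541 -0.00551702]
 [ 0.9067635   0.41653309 -0.06542281]
 [-0.05714157 -0.03233299 -0.99784238]]
```

```bash
cat > go.py <<'E'
import sys,numpy as np
from bench import env
# usage: go.py x y z [yaw_deg of tool x]
s=env.sense();R=s["orientation"];p=s["tcp_pos"]
t=np.array(list(map(float,sys.argv[1:4])))
d=R.T@(t-p)/50
print("pos",p.round(1),"z-axis",R[:,2].round(3),"j",s["joint_pos"].round(2),"F",s["wrist_force"].round(1),"w",round(s["grip_width"],1))
print("shift units",d.round(3),"dist",np.linalg.norm(t-p).round(),end=" ")
if len(sys.argv)>4:
    a=np.degrees(np.arctan2(R[1,0],R[0,0]));w=(a-float(sys.argv[4])+180)%360-180
    print("yaw",a.round(1),"twist units",round(w/10,2))
E
python3 go.py 150 -480 230; python3 go.py 400 -230 230 
```

```text
pos [ -65.  -748.5  209.9] z-axis [-0.006 -0.065 -0.998] j [-1.38  0.39  0.44  0.02 -1.56  0.24] F [ 0.1 -1.1 -0.2] w 85.3
shift units [ 3.05   6.13  -0.776] dist 345.0 pos [ -65.  -748.5  209.9] z-axis [-0.006 -0.065 -0.998] j [-1.38  0.39  0.44  0.02 -1.56  0.24] F [ 0.1 -1.1 -0.2] w 85.3
shift units [ 5.495 12.755 -1.131] dist 697.0
```

```bash
python3 -m inch '[[[0.55,1.1,-0.3,0.5,1],[1.1,2.2,-0.6,1,1],[1.65,3.3,-0.8,1.5,1],[2.2,4.4,-0.8,2,1],[2.75,5.5,-0.8,2.5,1]]]' ; python3 go.py 330 -270 240 14.8
```

```text
time: 3.85
tcp_pos: [130.2, -511.5, 235.6]
orientation: [[0.008, 1.0, -0.003], [0.997, -0.008, -0.075], [-0.075, -0.002, -0.997]]
wrist_force: [2.0, -0.3, 0.9]
grip_width: 85.2
pos [ 130.2 -511.5  235.6] z-axis [-0.003 -0.075 -0.997] j [-0.91 -0.22 -0.17  0.05 -1.56 -0.67] F [ 2.  -0.3  0.9] w 85.2
shift units [ 4.842  3.956 -0.46 ] dist 313.0 yaw 89.5 twist units 7.47
```

```bash
python3 -m inch '[[[0.9,0.8,-0.1,1,1],[1.8,1.6,-0.2,2,1],[2.7,2.4,-0.3,3,1],[3.7,3.2,-0.4,4,1],[4.6,4,-0.4,5,1]]]' ; python3 go.py 483 68 200 14.8
```

```text
time: 4.47
tcp_pos: [300.8, -318.6, 239.9]
orientation: [[0.697, 0.717, -0.001], [0.715, -0.696, -0.073], [-0.053, 0.05, -0.997]]
wrist_force: [0.9, -0.7, 0.2]
grip_width: 85.7
pos [ 300.8 -318.6  239.9] z-axis [-0.001 -0.073 -0.997] j [-0.29 -0.45 -0.35  0.07 -1.66 -2.05] F [ 0.9 -0.7  0.2] w 85.7
shift units [ 8.109 -2.808  0.228] dist 429.0 yaw 45.7 twist units 3.09
```

```bash
python3 -m inch '[[[0.9,-0.3,0,-1,1],[1.8,-0.6,0,-2,1],[2.7,-0.9,0,-3,1],[3.6,-1.2,0,-4,1],[4.5,-1.5,0,-5,1]]]' ; python3 go.py 483 68 200 194.8
```

```text
time: 5.1
tcp_pos: [402.5, -104.3, 223.8]
orientation: [[-0.112, 0.994, -0.001], [0.991, 0.111, -0.07], [-0.07, -0.009, -0.998]]
wrist_force: [0.9, -0.8, -0.0]
grip_width: 85.0
pos [ 402.5 -104.3  223.8] z-axis [-0.001 -0.07  -0.998] j [ 0.3  -0.49 -0.4   0.07 -1.68 -1.75] F [ 0.9 -0.8 -0. ] w 85.0
shift units [3.269 1.987 0.23 ] dist 192.0 yaw 96.4 twist units -9.84
```

```bash
python3 -m inch '[[[0.65,0.4,0,-1,1],[1.3,0.8,0,-2,1],[1.95,1.2,0,-3,1],[2.6,1.6,0,-4,1],[3.27,2,0.2,-5,1]]]' ; python3 go.py 483 68 140 194.8
```

```text
time: 5.72
tcp_pos: [485.0, 67.8, 201.5]
orientation: [[-0.833, 0.553, -0.001], [0.552, 0.831, -0.069], [-0.038, -0.058, -0.998]]
wrist_force: [-0.9, 0.4, 0.7]
grip_width: 85.5
pos [485.   67.8 201.5] z-axis [-0.001 -0.069 -0.998] j [ 0.6  -0.25 -0.26  0.06 -1.6  -1.18] F [-0.9  0.4  0.7] w 85.5
shift units [0.082 0.052 1.227] dist 62.0 yaw 146.5 twist units -4.83
```

```bash
python3 -m inch '[[[0,0,0,-1,1],[0,0,0,-2,1],[0,0,0,-3,1],[0,0,0,-4,1],[0,0,0,-4.9,1]]]' ; python3 go.py 483 68 140 194.8
```

```text
time: 6.35
tcp_pos: [484.2, 66.5, 200.8]
orientation: [[-0.964, -0.265, -0.003], [-0.264, 0.962, -0.07], [0.021, -0.067, -0.998]]
wrist_force: [0.3, 0.8, -1.1]
grip_width: 85.5
pos [484.2  66.5 200.8] z-axis [-0.003 -0.07  -0.998] j [ 0.59 -0.25 -0.26  0.06 -1.6  -0.32] F [ 0.3  0.8 -1.1] w 85.5
shift units [-0.01   0.116  1.211] dist 61.0 yaw -164.7 twist units 0.05
```

```bash
python3 -m inch '[[[0,0,1,0,1],[0,0.1,2,0,1],[0,0.2,2.6,0,1],[0,0.2,2.6,0,1],[0,0.2,2.6,0,1]]]' ; python3 go.py 483 67 12 194.8; python3 - <<'E'
from h import *
for n,(x,y) in(("top",(215,250)),("scene",(320,190))):
    i=env.snapshot(n);cv2.imwrite(f"pics/{n}1.png",cv2.resize(i[y:y+120,x:x+130],None,fx=5,fy=5))
    s=env.sense();print(n,proj(n,[s["tcp_pos"]]))
E
```

```text
time: 6.98
tcp_pos: [481.5, 67.0, 71.3]
orientation: [[-0.965, -0.26, -0.002], [-0.26, 0.963, -0.07], [0.02, -0.067, -0.998]]
wrist_force: [0.7, -0.5, 0.9]
grip_width: 85.3
pos [481.5  67.   71.3] z-axis [-0.002 -0.07  -0.998] j [ 0.6  -0.22 -0.47  0.06 -1.36 -0.35] F [ 0.7 -0.5  0.9] w 85.3
shift units [-0.052  0.073  1.182] dist 59.0 yaw -164.9 twist units 0.03
top [[276.77739158 314.6298107 ]]
scene [[383.49925029 234.7858085 ]]
```

View pics/top1.png

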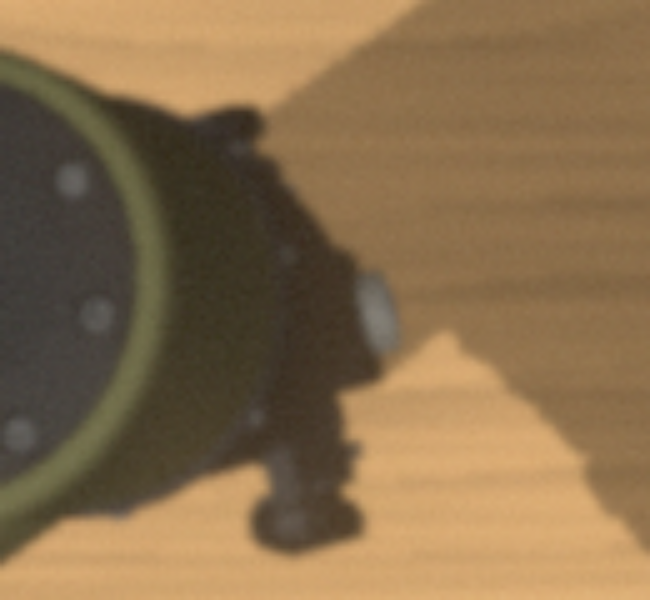

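View pics/scene1.png

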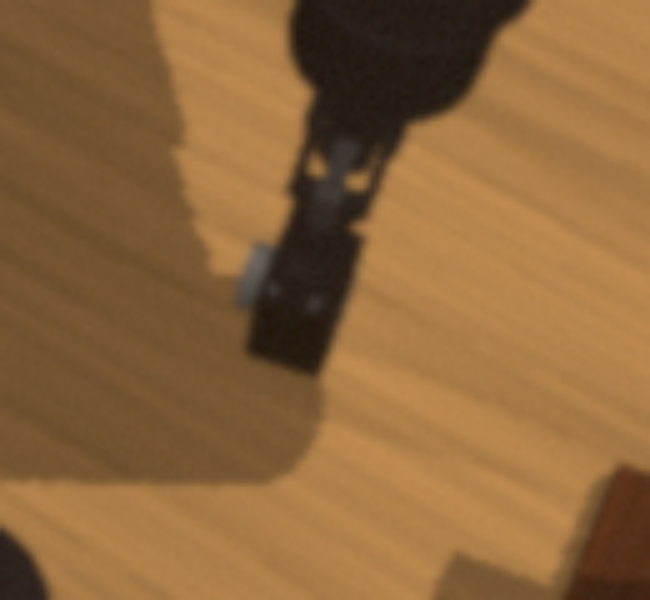

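The fingers straddle the camera: the near pad is over its face around scene px (378,250). Next I'll descend and close.

```bash
python3 -m inch '[[[0,0,0.6,0,1],[-0.02,0.07,1.0,0,1],[-0.03,0.07,1.18,0,1],[-0.03,0.07,1.18,0,1],[-0.03,0.07,1.18,0,-1]]]' 22; python3 -m inch '[[[0,0,0,0,-1],[0,0,0,0,-1],[0,0,0,0,-1],[0,0,0,0,-1],[0,0,0,0,-1]]]'; python3 go.py 483 67 90 
```

```text
time: 7.7
tcp_pos: [481.0, 66.3, 10.8]
orientation: [[-0.965, -0.261, -0.003], [-0.26, 0.963, -0.071], [0.022, -0.067, -0.998]]
wrist_force: [-0.8, -0.1, 0.3]
grip_width: 69.8
time: 8.32
tcp_pos: [481.0, 66.3, 10.7]
orientation: [[-0.965, -0.261, -0.003], [-0.26, 0.963, -0.071], [0.021, -0.068, -0.997]]
wrist_force: [-0.8, -0.3, 5.2]
grip_width: 52.1
pos [481.   66.3  10.7] z-axis [-0.003 -0.071 -0.997] j [ 0.6  -0.17 -0.55  0.06 -1.24 -0.35] F [-0.8 -0.3  5.2] w 52.1
shift units [-0.007 -0.105 -1.583] dist 79.0
```

```bash
python3 -m inch '[[[0,0,-1,0,-1],[0,0,-2,0,-1],[0,0,-3.2,0,-1],[0,0,-3.2,0,-1],[0,0,-3.2,0,-1]]]' ; python3 go.py 508 275 170 188.8
```

```text
time: 8.95
tcp_pos: [480.5, 77.5, 167.9]
orientation: [[-0.965, -0.261, -0.007], [-0.259, 0.963, -0.071], [0.025, -0.067, -0.997]]
wrist_force: [0.1, -0.3, -1.9]
grip_width: 51.7
pos [480.5  77.5 167.9] z-axis [-0.007 -0.071 -0.997] j [ 0.62 -0.25 -0.32  0.05 -1.55 -0.36] F [ 0.1 -0.3 -1.9] w 51.7
shift units [-1.556  3.657 -0.326] dist 199.0 yaw -165.0 twist units 0.62
```

```bash
python3 -m inch '[[[-0.4,0.9,-0.2,0.2,-1],[-0.8,1.8,-0.3,0.4,-1],[-1.2,2.7,-0.33,0.62,-1],[-1.56,3.66,-0.33,0.62,-1],[-1.56,3.66,-0.33,0.62,-1]]]' ; python3 go.py 508 276.7 128 188.8;python3 - <<'E'
from h import *
for n,(x,y) in(("top",(90,240)),("scene",(410,190))):
    i=env.snapshot(n);cv2.imwrite(f"pics/{n}2.png",cv2.resize(i[y:y+120,x:x+130],None,fx=5,fy=5,interpolation=cv2.INTER_CUBIC))
    s=env.sense();print(n,proj(n,[s["tcp_pos"]]))
E
```

```text
time: 9.57
tcp_pos: [507.4, 277.0, 167.0]
orientation: [[-0.987, -0.158, -0.01], [-0.157, 0.985, -0.075], [0.022, -0.073, -0.997]]
wrist_force: [0.3, -0.7, -0.8]
grip_width: 52.0
pos [507.4 277.  167. ] z-axis [-0.01  -0.075 -0.997] j [ 0.87  0.03 -0.06  0.04 -1.55 -0.72] F [ 0.3 -0.7 -0.8] w 52.0
shift units [-0.028  0.049  0.779] dist 39.0 yaw -171.0 twist units 0.02
top [[142.01089564 297.57098888]]
scene [[483.33990441 269.13950024]]
```

View pics/top2.png

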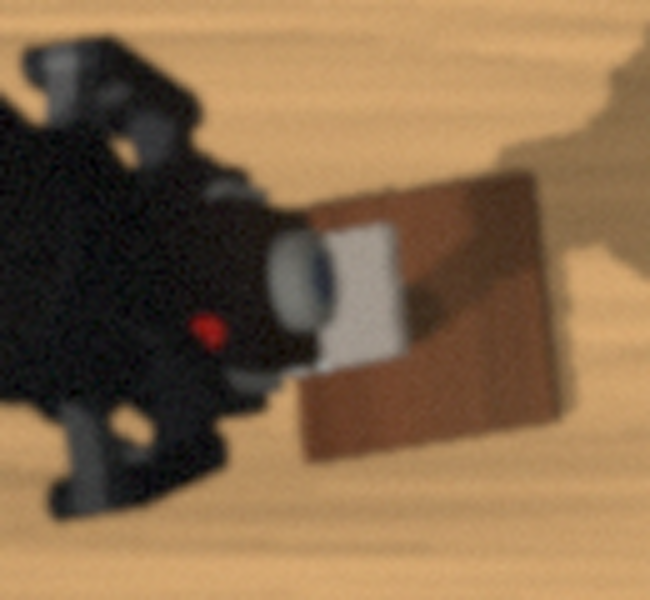

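View pics/scene2.png

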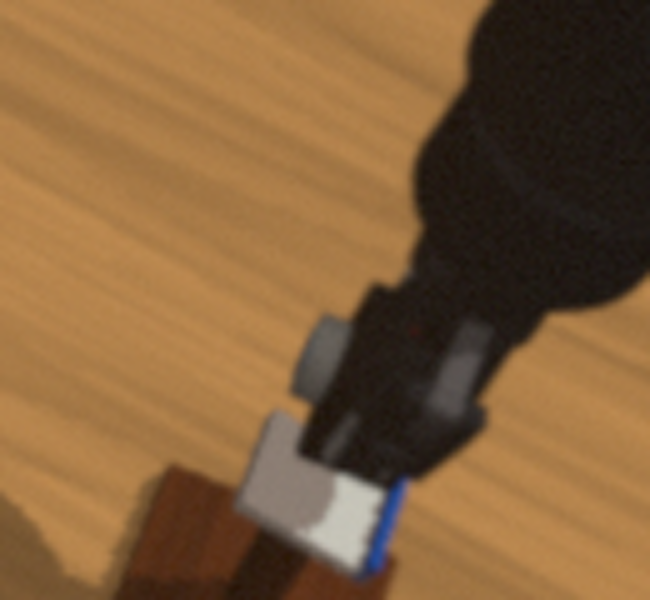

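```bash
python3 - <<'E'
from h import *
print((proj("top",[[511.9,250.4,182.3]])-[90,240])*5,(proj("scene",[[511.9,250.4,182.3]])-[410,190])*5)
S=Ry(0.26)
L=np.array([(22,-23,0),(-28,-23,0),(-28,23,0),(22,23,0.)])
P=(Rz(1.725)@S@L.T).T+[508,277,108]
print((proj("top",P)-[90,240])*5,"\n",(proj("scene",P)-[410,190])*5)
E
```

```text
[[322.28582629 271.4169892 ]] [[308.9005106  348.66793156]]
[[263.95089621 242.49294803]
 [387.53467682 217.57143354]
 [400.15785593 349.43138305]
 [275.0689263  372.75006485]] 
 [[355.84738001 560.41126153]
 [237.93349222 490.57512168]
 [273.81392178 396.91006011]
 [388.65530126 464.47833164]]
```

```bash
python3 -m inch '[[[0,0.02,0.3,0,-1],[-0.01,0.02,0.6,0,-1],[-0.02,0.02,0.78,0,-1],[-0.02,0.02,0.78,0,-1],[-0.02,0.02,0.78,0,-1]]]' ; python3 go.py 508 275.2 122 188.8
```

```text
time: 10.3
tcp_pos: [509.6, 273.4, 132.9]
orientation: [[-0.988, -0.155, -0.004], [-0.154, 0.986, -0.071], [0.015, -0.069, -0.997]]
wrist_force: [0.9, 0.0, -0.7]
grip_width: 51.9
pos [509.6 273.4 132.9] z-axis [-0.004 -0.071 -0.997] j [ 0.87  0.03 -0.12  0.04 -1.48 -0.72] F [ 0.9  0.  -0.7] w 51.9
shift units [0.024 0.055 0.215] dist 11.0 yaw -171.1 twist units 0.01
```

```bash
python3 -m inch '[[[0.02,0.05,0.05,0,-1],[0.02,0.05,0.1,0,-1],[0.02,0.05,0.15,0,-1],[0.02,0.05,0.2,0,-1],[0.02,0.05,0.2,0,-1]]]' ; python3 go.py 508 275.2 118 188.8
```

```text
time: 10.92
tcp_pos: [508.1, 275.3, 123.5]
orientation: [[-0.988, -0.155, -0.004], [-0.154, 0.985, -0.071], [0.015, -0.069, -0.997]]
wrist_force: [-3.3, 0.8, 4.6]
grip_width: 51.9
pos [508.1 275.3 123.5] z-axis [-0.004 -0.071 -0.997] j [ 0.87  0.03 -0.14  0.04 -1.46 -0.72] F [-3.3  0.8  4.6] w 51.9
shift units [0.001 0.005 0.11 ] dist 5.0 yaw -171.1 twist units 0.01
```

```bash
python3 -m inch '[[[0,0.03,0.03,0,-1],[0,0.06,0.06,0,-1],[0,0.1,0.08,0,-1],[0,0.13,0.11,0,-1],[0,0.13,0.11,0,-1]]]' ; python3 go.py 508 275.2 118 188.8
python3 - <<'E'
from h import *
for n,(x,y) in(("top",(90,240)),("scene",(410,190))):
    i=env.snapshot(n);cv2.imwrite(f"pics/{n}3.png",cv2.resize(i[y:y+120,x:x+130],None,fx=5,fy=5,interpolation=cv2.INTER_CUBIC))
E
```

```text
time: 11.55
tcp_pos: [508.3, 281.4, 119.2]
orientation: [[-0.988, -0.155, -0.001], [-0.154, 0.986, -0.07], [0.011, -0.069, -0.998]]
wrist_force: [-0.8, 0.0, 9.0]
grip_width: 51.7
pos [508.3 281.4 119.2] z-axis [-0.001 -0.07  -0.998] j [ 0.88  0.04 -0.14  0.04 -1.45 -0.73] F [-0.8  0.   9. ] w 51.7
shift units [ 0.026 -0.12   0.033] dist 6.0 yaw -171.1 twist units 0.01
```

View pics/top3.png

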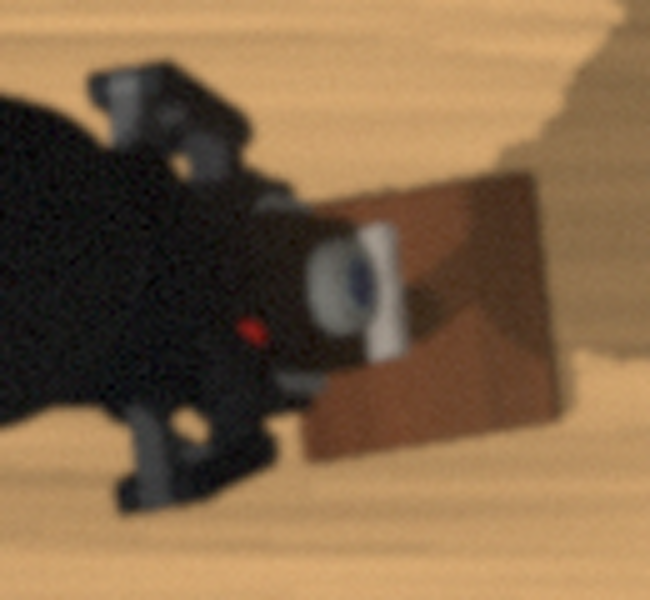

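View pics/scene3.png

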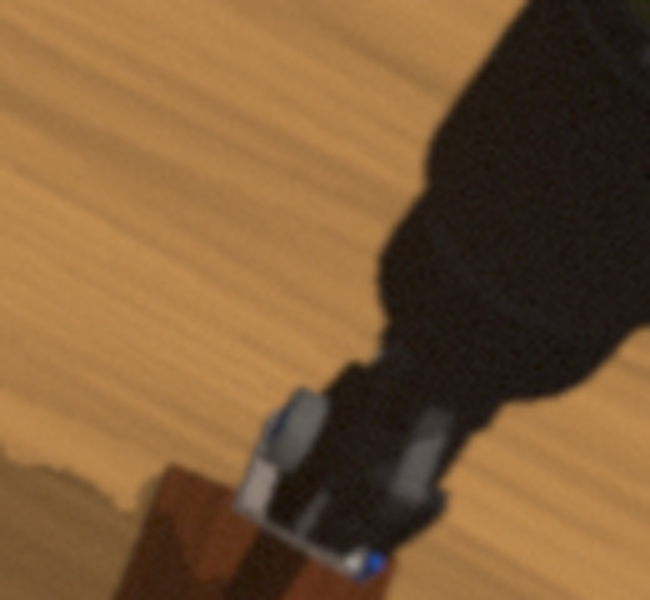

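```bash
python3 -m inch '[[[0,0,-0.01,0,-1],[0,0,-0.01,0,0],[0,0,-0.01,0,0.3],[0,0,-0.01,0,0.5],[0,0,-0.01,0,0.5]]]' ; python3 -m inch '[[[0,0,0,0,0.5],[0,0,0,0,0.5],[0,0,-0.3,0,0.5],[0,0,-0.8,0,0.5],[0,0,-1.6,0,0.5]]]'; python3 go.py 508 275.2 300 188.8
```

```text
time: 12.28
tcp_pos: [506.7, 281.0, 116.2]
orientation: [[-0.988, -0.155, -0.006], [-0.154, 0.985, -0.072], [0.017, -0.07, -0.997]]
wrist_force: [1.1, 0.1, 0.5]
grip_width: 64.2
time: 12.9
tcp_pos: [507.0, 286.5, 197.4]
orientation: [[-0.988, -0.155, -0.006], [-0.154, 0.985, -0.072], [0.017, -0.071, -0.997]]
wrist_force: [-0.7, 0.1, -0.0]
grip_width: 63.8
pos [507.  286.5 197.4] z-axis [-0.006 -0.072 -0.997] j [ 0.88  0.03 -0.    0.04 -1.6  -0.73] F [-0.7  0.1 -0. ] w 63.8
shift units [ 0.05  -0.372 -2.03 ] dist 103.0 yaw -171.1 twist units 0.01
```

```bash
python3 -m inch '[[[0,0,-0.6,1,1],[0,0,-1.2,2,1],[0,-0.8,-1.3,3,1],[0,-1.6,-1.3,4,1],[0,-2.4,-1.3,5,1]]]' ; python3 go.py 546 -180 220 86.6
```

```text
time: 13.52
tcp_pos: [526.4, 172.1, 271.3]
orientation: [[-0.75, 0.661, -0.004], [0.66, 0.748, -0.071], [-0.044, -0.055, -0.998]]
wrist_force: [0.3, -0.4, -0.2]
grip_width: 85.5
pos [526.4 172.1 271.3] z-axis [-0.004 -0.071 -0.998] j [ 0.71 -0.05  0.05  0.05 -1.72 -1.43] F [ 0.3 -0.4 -0.2] w 85.5
shift units [-4.897 -4.951  1.518] dist 356.0 yaw 138.7 twist units 5.21
```

```bash
python3 -m inch '[[[-0.8,-0.8,0,1,1],[-1.6,-1.6,0,2,1],[-2.4,-2.4,0.2,3,1],[-3.2,-3.3,0.4,4,1],[-4.1,-4.1,0.6,5,1]]]' ; python3 go.py 546 -310 170 86.6
python3 - <<'E'
from h import *
for n,(x,y) in(("top",(90,240)),("scene",(410,190))):
    i=env.snapshot(n);cv2.imwrite(f"pics/{n}4f.png",i);cv2.imwrite(f"pics/{n}4.png",cv2.resize(i[y:y+120,x:x+130],None,fx=5,fy=5,interpolation=cv2.INTER_CUBIC))
E
```

```text
time: 14.15
tcp_pos: [545.6, -119.4, 262.1]
orientation: [[0.025, 1.0, -0.003], [0.997, -0.025, -0.071], [-0.071, -0.001, -0.997]]
wrist_force: [1.2, -0.5, -0.4]
grip_width: 85.5
pos [ 545.6 -119.4  262.1] z-axis [-0.003 -0.071 -0.997] j [ 0.19 -0.07  0.    0.07 -1.66 -1.78] F [ 1.2 -0.5 -0.4] w 85.5
shift units [-3.67   0.103  2.109] dist 212.0 yaw 88.6 twist units 0.2
```

View pics/top4.png

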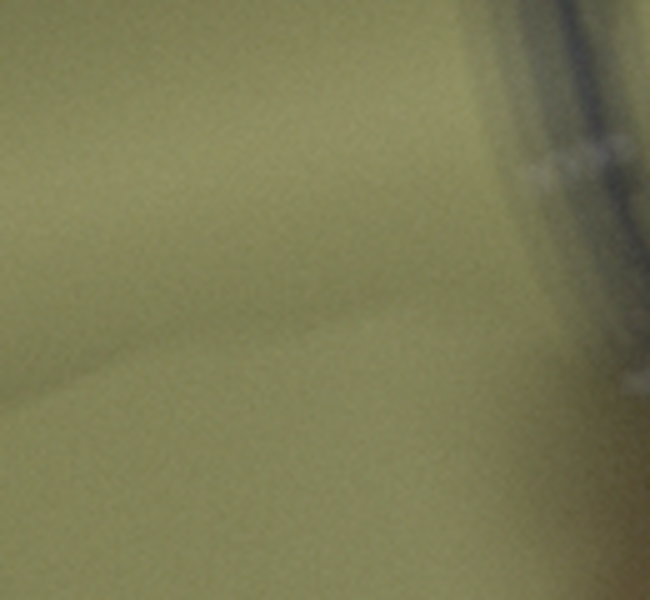

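View pics/scene4.png

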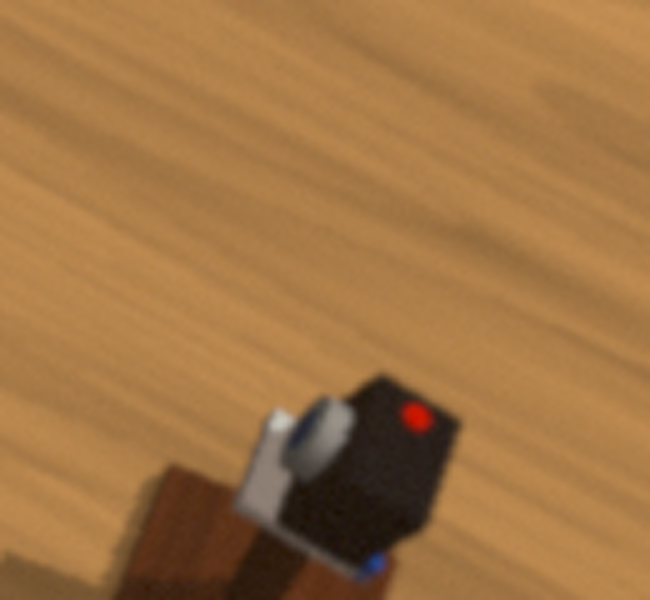

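View pics/scene4f.png

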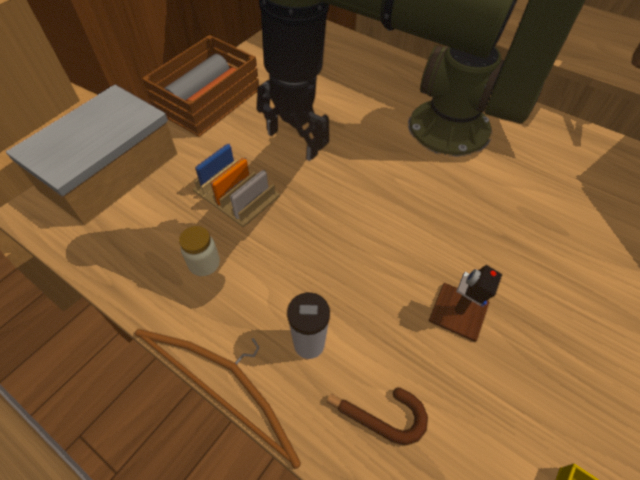

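The camera sits on the slope, at scene px (483,283), but the arm blocks the top view. I'll check it against a model fit.

```bash
cat > camfit.py <<'E'
from h import *
np.set_printoptions(precision=1,suppress=True)
S=Ry(0.26);f=lambda p:(p-[410,190])*5
T=np.array([508,277,108.]);Rs=Rz(1.725)@S
for off in (0,4,):
  L=np.array([(off-18,-26,48),(off-18,26,48),(off+18,26,48),(off+18,-26,48),(off-18,-26,0),(off+18,-26,0),(off-28,0,26)],float)
  P=(Rs@L.T).T+T; print(off,f(proj("scene",P)).tolist(),"lens",P[-1])
L=np.array([(-28,-23,0),(-28,23,0),(22,-23,6),(28,-23,6)],float);print(f(proj("scene",(Rs@L.T).T+T)).tolist())
E
python3 camfit.py
```

```text
0 [[329.41884032951634, 463.4253851185471], [369.1978071936299, 353.06714708134393], [456.3298590205625, 404.00964988124855], [419.33234687801047, 516.405746771427], [259.05958294292475, 510.8120517515317], [344.15541439638105, 561.2317325800473], [292.614575348978, 416.58842683135333]] lens [511.1 256.9 140.3]
4 [[339.3751158438346, 469.2939503900243], [378.8471719131667, 358.7114380623868], [466.0520174963136, 409.6904008576655], [429.3663181946502, 522.3156774480515], [268.48488003570253, 516.3977962301979], [353.64854919061884, 566.8549412909474], [302.1526228242314, 422.20462288722047]] lens [510.5 260.7 139.3]
[[237.93349222178733, 490.5751216803219], [273.813921782357, 396.9100601105154], [364.8820169963426, 555.0601858517996], [379.2076595428432, 563.5356996863482]]
```

```bash
python3 -m inch '[[[-0.9,0,0,0.2,0.5],[-1.8,0,0.4,0.2,0],[-2.7,0.05,1,0.2,0],[-3.6,0.1,1.6,0.2,0],[-3.72,0.12,2.0,0.2,0]]]' ; python3 go.py 546.5 -318.5 110 86.6
```

```text
time: 14.88
tcp_pos: [547.1, -312.2, 173.0]
orientation: [[0.056, 0.998, -0.006], [0.996, -0.057, -0.071], [-0.072, -0.002, -0.997]]
wrist_force: [-0.1, 0.4, -0.3]
grip_width: 42.7
pos [ 547.1 -312.2  173. ] z-axis [-0.006 -0.071 -0.997] j [-0.16  0.09  0.01  0.07 -1.48 -1.47] F [-0.1  0.4 -0.3] w 42.7
shift units [-0.035 -0.003  1.265] dist 63.0 yaw 86.8 twist units 0.02
```

```bash
python3 -m inch '[[[-0.03,0,0.4,0,0],[-0.03,0,0.8,0,0],[-0.03,0,1.2,0,0],[-0.03,0,1.2,0,0],[-0.03,0,1.2,0,0]]]' ; python3 go.py 546.5 -319.5 53 86.6
python3 - <<'E'
from h import *
for n,(x,y) in(("top",(420,220)),("scene",(175,110))):
    i=env.snapshot(n);cv2.imwrite(f"pics/{n}5.png",cv2.resize(i[y:y+120,x:x+130],None,fx=5,fy=5,interpolation=cv2.INTER_CUBIC))
    print((proj(n,[env.sense()["tcp_pos"]])-[x,y])*5)
E
```

```text
time: 15.5
tcp_pos: [547.8, -315.9, 115.0]
orientation: [[0.053, 0.999, -0.004], [0.996, -0.054, -0.072], [-0.072, -0.0, -0.997]]
wrist_force: [-0.3, 0.7, 1.5]
grip_width: 42.4
pos [ 547.8 -315.9  115. ] z-axis [-0.004 -0.072 -0.997] j [-0.17  0.11 -0.08  0.07 -1.37 -1.47] F [-0.3  0.7  1.5] w 42.4
shift units [ 0.017 -0.022  1.242] dist 62.0 yaw 86.9 twist units 0.03
[[380.40350966 272.70975976]]
[[263.32970358 259.77193323]]
```

View pics/top5.png

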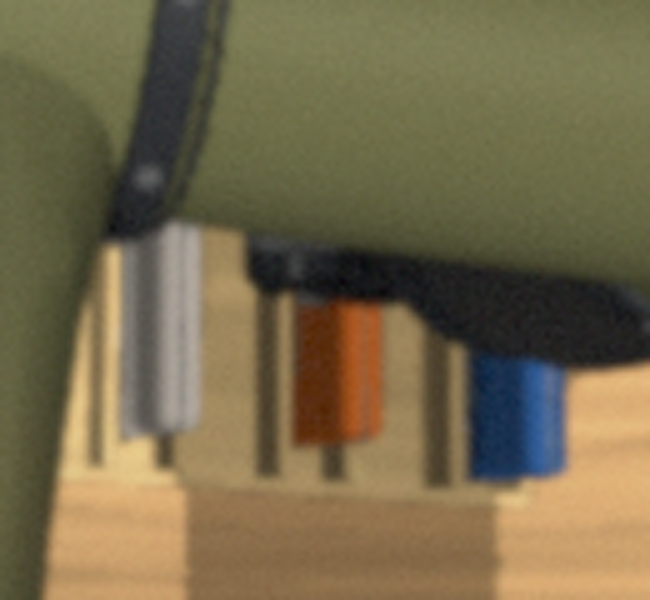

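View pics/scene5.png

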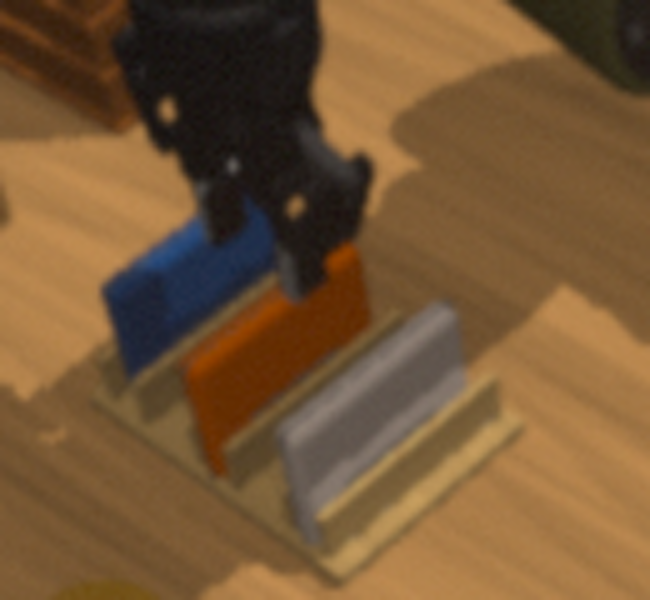

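```bash
python3 -m inch '[[[0,-0.02,0.4,0,0],[0.01,-0.02,0.8,0,0],[0.01,-0.02,1.2,0,0],[0.01,-0.02,1.25,0,0],[0.01,-0.02,1.25,0,-0.1]]]' 60 ; python3 go.py 546.5 -319.5 53 86.6
```

```text
time: 16.23
tcp_pos: [546.1, -320.1, 51.7]
orientation: [[0.054, 0.999, -0.006], [0.996, -0.054, -0.072], [-0.072, -0.002, -0.997]]
wrist_force: [-0.3, 0.2, 0.8]
grip_width: 38.1
pos [ 546.1 -320.1   51.7] z-axis [-0.006 -0.072 -0.997] j [-0.17  0.15 -0.15  0.08 -1.26 -1.47] F [-0.3  0.2  0.8] w 38.1
shift units [ 0.01   0.008 -0.027] dist 1.0 yaw 86.9 twist units 0.03
```

```bash
python3 -m inch '[[[0,0,0,0,-1],[0,0,0,0,-1],[0,0,0,0,-1],[0,0,0,0,-1],[0,0,0,0,-1]]]' 60; python3 go.py 546.1 -320 150 86.6
```

```text
time: 16.85
tcp_pos: [546.7, -319.2, 52.9]
orientation: [[0.054, 0.999, -0.003], [0.996, -0.054, -0.071], [-0.071, 0.0, -0.997]]
wrist_force: [-1.1, 5.6, 4.4]
grip_width: 15.4
pos [ 546.7 -319.2   52.9] z-axis [-0.003 -0.071 -0.997] j [-0.17  0.15 -0.15  0.07 -1.26 -1.47] F [-1.1  5.6  4.4] w 15.4
shift units [-0.153 -0.01  -1.937] dist 97.0 yaw 86.9 twist units 0.03
```

```bash
python3 -m inch '[[[-0.02,0,-0.3,0,-1],[-0.06,0,-0.8,0,-1],[-0.13,0,-1.7,0,-1],[-0.2,0,-2.7,0,-1],[-0.25,0,-3.4,0,-1]]]'; python3 go.py 300 -480 280 86.6
python3 - <<'E'
from h import *
for n in("top","scene"):
    cv2.imwrite(f"pics/{n}6.png",env.snapshot(n))
E
```

```text
time: 17.48
tcp_pos: [546.4, -321.1, 226.4]
orientation: [[0.054, 0.999, -0.002], [0.996, -0.054, -0.074], [-0.074, 0.002, -0.997]]
wrist_force: [-0.3, -0.0, -0.6]
grip_width: 15.3
pos [ 546.4 -321.1  226.4] z-axis [-0.002 -0.074 -0.997] j [-0.17  0.1   0.11  0.07 -1.57 -1.45] F [-0.3 -0.  -0.6] w 15.3
shift units [-3.512 -4.745 -0.825] dist 298.0 yaw 86.9 twist units 0.03
```

View pics/scene6.png

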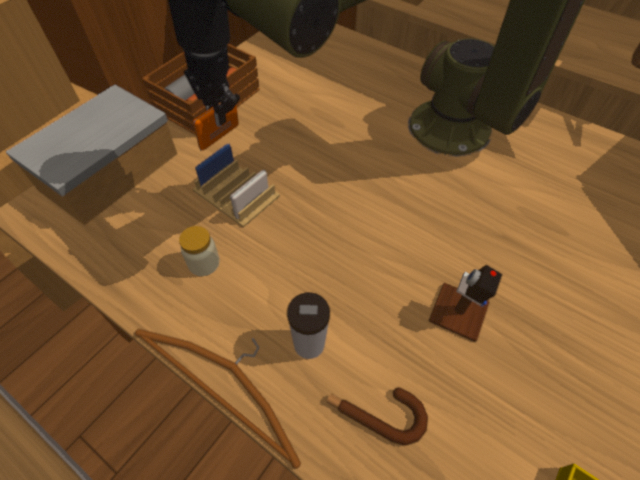

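View pics/top6.png

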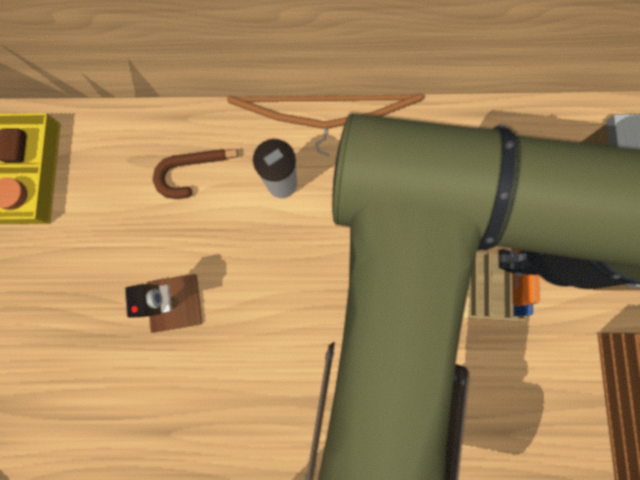

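```bash
python3 -m inch '[[[-0.8,-1,-0.3,0,-1],[-1.5,-2,-0.6,0,-1],[-2.3,-3,-0.7,0,-1],[-3,-4,-0.7,0,-1],[-3.8,-5,-0.7,0,-1]]]'; python3 go.py -28 -727 260 98.9
```

```text
time: 18.2
tcp_pos: [288.7, -491.3, 271.8]
orientation: [[0.054, 0.999, -0.005], [0.996, -0.054, -0.073], [-0.073, -0.001, -0.997]]
wrist_force: [0.9, -1.6, -0.7]
grip_width: 15.4
pos [ 288.7 -491.3  271.8] z-axis [-0.005 -0.073 -0.997] j [-0.65 -0.09  0.01  0.06 -1.63 -0.97] F [ 0.9 -1.6 -0.7] w 15.4
shift units [-5.018 -6.069  0.607] dist 395.0 yaw 86.9 twist units -1.2
```

```bash
python3 -m inch '[[[-0.8,-1,0,-0.3,-1],[-1.6,-2,0,-0.6,-1],[-2.4,-2.9,0,-0.9,-1],[-3.2,-3.9,0,-1.2,-1],[-4,-4.9,0.3,-1.2,-1]]]'; python3 go.py -10 -802 240 98.9
```

```text
time: 18.82
tcp_pos: [37.3, -675.5, 273.2]
orientation: [[-0.155, 0.988, -0.005], [0.985, 0.154, -0.074], [-0.073, -0.017, -0.997]]
wrist_force: [0.3, -0.6, -1.1]
grip_width: 15.2
pos [  37.3 -675.5  273.2] z-axis [-0.005 -0.074 -0.997] j [-1.2   0.19  0.31  0.03 -1.62 -0.21] F [ 0.3 -0.6 -1.1] w 15.2
shift units [-2.298 -1.313  0.856] dist 139.0 yaw 98.9 twist units 0.0
```

```bash
python3 -m inch '[[[-0.8,-0.4,0.3,0,-1],[-1.6,-0.9,0.6,0,-1],[-2.3,-1.3,0.85,0,-1],[-2.8,-1.26,0.88,0,-1],[-2.8,-1.26,0.88,0,-1]]]'; python3 go.py 6 -873 240 98.9
```

```text
time: 19.45
tcp_pos: [-1.6, -825.8, 234.5]
orientation: [[-0.154, 0.988, -0.006], [0.986, 0.153, -0.067], [-0.065, -0.017, -0.998]]
wrist_force: [-0.3, 0.0, -0.7]
grip_width: 15.2
pos [  -1.6 -825.8  234.5] z-axis [-0.006 -0.067 -0.998] j [-1.32  0.63  0.82  0.02 -1.69 -0.09] F [-0.3  0.  -0.7] w 15.2
shift units [-0.961  0.003 -0.048] dist 48.0 yaw 98.9 twist units -0.0
```

```bash
python3 -m inch '[[[-0.8,0.06,0.05,0,-1],[-1.4,0.11,0.1,0,-1],[-2,0.16,0.14,0,-1],[-2.4,0.2,0.17,0,-1],[-2.4,0.2,0.17,0,-1]]]'; python3 go.py 6 -873 240 98.9
```

```text
time: 20.08
tcp_pos: [26.7, -912.4, 225.5]
orientation: [[-0.155, 0.988, -0.005], [0.983, 0.154, -0.103], [-0.101, -0.021, -0.995]]
wrist_force: [0.3, 1.3, 0.4]
grip_width: 15.2
pos [  26.7 -912.4  225.5] z-axis [-0.005 -0.103 -0.995] j [-1.31  1.08  1.49  0.03 -1.88 -0.09] F [0.3 1.3 0.4] w 15.2
shift units [ 0.809 -0.293 -0.368] dist 47.0 yaw 99.0 twist units 0.01
```

```bash
python3 -m inch '[[[-0.5,0.04,0.05,0,-1],[-1,0.08,0.1,0,-1],[-1.5,0.12,0.15,0,-1],[-1.5,0.12,0.15,0,-1],[-1.5,0.12,0.15,0,-1]]]'; python3 go.py 6 -873 240 98.9
```

```text
time: 20.7
tcp_pos: [41.5, -938.4, 202.7]
orientation: [[-0.155, 0.988, -0.004], [0.977, 0.153, -0.147], [-0.145, -0.027, -0.989]]
wrist_force: [-0.5, 0.7, -0.6]
grip_width: 15.0
pos [  41.5 -938.4  202.7] z-axis [-0.004 -0.147 -0.989] j [-1.3   1.11  1.49  0.04 -1.81 -0.1 ] F [-0.5  0.7 -0.6] w 15.0
shift units [ 1.281 -0.522 -0.927] dist 83.0 yaw 99.0 twist units 0.01
```

```bash
python3 -m inch '[[[-0.9,0.08,0.1,0,-1],[-1.8,0.16,0.2,0,-1],[-2.7,0.24,0.3,0,-1],[-3.6,0.3,0.4,0,-1],[-3.6,0.3,0.4,0,-1]]]'; python3 go.py 6 -873 240 98.9
```

```text
time: 21.32
tcp_pos: [70.6, -974.6, 160.0]
orientation: [[-0.155, 0.988, -0.001], [0.968, 0.152, -0.202], [-0.199, -0.032, -0.979]]
wrist_force: [0.0, 1.1, 0.2]
grip_width: 15.2
pos [  70.6 -974.6  160. ] z-axis [-0.001 -0.202 -0.979] j [-1.27  1.16  1.49  0.06 -1.7  -0.13] F [0.  1.1 0.2] w 15.2
shift units [ 1.848 -1.019 -1.975] dist 145.0 yaw 99.1 twist units 0.02
```

```bash
python3 -m inch '[[[-0.8,0.05,-0.4,0,-1],[-1.6,0.1,-0.7,0,-1],[-2.5,0.15,-1.1,0,-1],[-3.3,0.2,-1.4,0,-1],[-3.3,0.2,-1.4,0,-1]]]'; python3 go.py 6 -873 240 98.9
```

```text
time: 21.95
tcp_pos: [89.8, -979.1, 198.9]
orientation: [[-0.155, 0.988, 0.003], [0.954, 0.151, -0.259], [-0.256, -0.037, -0.966]]
wrist_force: [-0.4, -0.9, -0.0]
grip_width: 15.3
pos [  89.8 -979.1  198.9] z-axis [ 0.003 -0.259 -0.966] j [-1.25  1.13  1.49  0.08 -1.68 -0.15] F [-0.4 -0.9 -0. ] w 15.3
shift units [ 2.074 -1.366 -1.35 ] dist 141.0 yaw 99.2 twist units 0.03
```

```bash
python3 go.py 37 -675 273;  python3 -m inch '[[[0.7,-0.1,-0.8,0,-1],[1.5,-0.3,-1.5,0,-1],[2.5,-0.5,-2.2,0,-1],[3.5,-0.8,-2.7,0,-1],[4.5,-1.2,-2.9,0,-1]]]'; python3 go.py 37 -675 283 98.9
```

```text
pos [  89.8 -979.1  198.9] z-axis [ 0.003 -0.259 -0.966] j [-1.25  1.13  1.49  0.08 -1.68 -0.15] F [-0.4 -0.9 -0. ] w 15.3
shift units [ 5.587 -0.181 -3.01 ] dist 317.0 time: 22.58
tcp_pos: [2.6, -750.4, 284.3]
orientation: [[-0.156, 0.988, 0.004], [0.953, 0.151, -0.262], [-0.259, -0.037, -0.965]]
wrist_force: [0.4, -0.1, 0.9]
grip_width: 15.3
pos [   2.6 -750.4  284.3] z-axis [ 0.004 -0.262 -0.965] j [-1.27  0.21  0.32  0.08 -1.42 -0.15] F [ 0.4 -0.1  0.9] w 15.3
shift units [ 1.338  0.908 -0.366] dist 83.0 yaw 99.3 twist units 0.04
```

```bash
python3 go.py 250 -500 290;  python3 -m inch '[[[0.8,1,-0.2,0,-1],[1.6,2,-0.5,0,-1],[2.4,3,-0.8,0,-1],[3.2,4,-1.1,0,-1],[4,5,-1.4,0,-1]]]'; python3 go.py 430 -220 280 98.9
```

```text
pos [   2.6 -750.4  284.3] z-axis [ 0.004 -0.262 -0.965] j [-1.27  0.21  0.32  0.08 -1.42 -0.15] F [ 0.4 -0.1  0.9] w 15.3
shift units [ 3.975  5.639 -1.402] dist 352.0 time: 23.2
tcp_pos: [209.6, -515.6, 288.9]
orientation: [[-0.154, 0.988, 0.004], [0.954, 0.15, -0.259], [-0.256, -0.036, -0.966]]
wrist_force: [1.5, -0.2, -0.3]
grip_width: 15.4
pos [ 209.6 -515.6  288.9] z-axis [ 0.004 -0.259 -0.966] j [-0.7  -0.29 -0.2   0.2  -1.49 -0.72] F [ 1.5 -0.2 -0.3] w 15.4
shift units [ 5.006  5.25  -1.342] dist 369.0 yaw 99.2 twist units 0.03
```

```bash
python3 -m inch '[[[0.8,0.9,-0.2,0,-1],[1.6,1.8,-0.5,0,-1],[2.4,2.7,-0.7,0,-1],[3.2,3.5,-1,0,-1],[4,4.4,-1.2,0,-1]]]'; python3 go.py 530 0 250 98.9
```

```text
time: 23.82
tcp_pos: [395.7, -276.1, 288.2]
orientation: [[-0.155, 0.988, 0.006], [0.954, 0.151, -0.258], [-0.256, -0.035, -0.966]]
wrist_force: [1.0, -1.5, -1.2]
grip_width: 15.4
pos [ 395.7 -276.1  288.2] z-axis [ 0.006 -0.258 -0.966] j [ 0.01 -0.39 -0.3   0.26 -1.65 -1.4 ] F [ 1.  -1.5 -1.2] w 15.4
shift units [ 5.049  3.513 -0.674] dist 309.0 yaw 99.2 twist units 0.03
```

```bash
python3 -m inch '[[[1,0.7,-0.2,0,-1],[2,1.4,-0.4,0,-1],[3,2.1,-0.5,0,-1],[4,2.8,-0.6,0,-1],[4.9,3.5,-0.67,0,-1]]]'; python3 go.py 540.3 70.5 193.6 98.9
```

```text
time: 24.45
tcp_pos: [530.3, -6.9, 250.7]
orientation: [[-0.156, 0.988, 0.004], [0.954, 0.152, -0.258], [-0.255, -0.036, -0.966]]
wrist_force: [0.8, 0.2, -0.6]
grip_width: 15.3
pos [530.3  -6.9 250.7] z-axis [ 0.004 -0.258 -0.966] j [ 0.52 -0.13 -0.15  0.23 -1.68 -1.92] F [ 0.8  0.2 -0.6] w 15.3
shift units [1.737 0.472 0.705] dist 97.0 yaw 99.3 twist units 0.04
```

```bash
python3 -m inch '[[[0.4,0.1,0.2,0,-1],[0.9,0.25,0.4,0,-1],[1.4,0.4,0.6,0,-1],[1.74,0.47,0.7,0,-1],[1.74,0.47,0.7,0,-1]]]'; python3 go.py 540.3 70.5 193.6 98.9
python3 - <<'E'
from h import *
for n in("top","scene"):
    cv2.imwrite(f"pics/{n}7.png",env.snapshot(n))
i=cv2.imread("pics/scene7.png");cv2.imwrite("pics/s7c.png",cv2.resize(i[170:320,360:510],None,fx=4,fy=4,interpolation=cv2.INTER_CUBIC))
E
```

```text
time: 25.08
tcp_pos: [539.3, 68.8, 192.9]
orientation: [[-0.156, 0.988, 0.002], [0.954, 0.151, -0.259], [-0.256, -0.038, -0.966]]
wrist_force: [-0.8, -0.5, 0.1]
grip_width: 15.2
pos [539.3  68.8 192.9] z-axis [ 0.002 -0.259 -0.966] j [ 0.64 -0.06 -0.18  0.21 -1.61 -2.06] F [-0.8 -0.5  0.1] w 15.2
shift units [ 0.026  0.025 -0.021] dist 2.0 yaw 99.3 twist units 0.04
```

View pics/s7c.png

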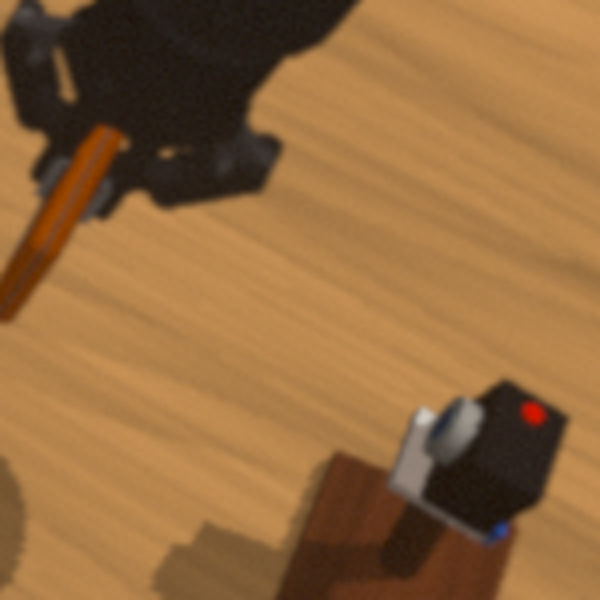

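View pics/top7.png

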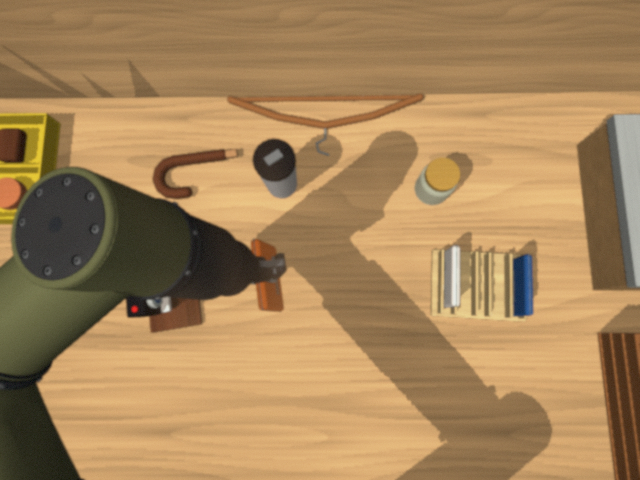

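```bash
python3 - <<'E'
from h import *
np.set_printoptions(precision=1,suppress=True)
s=env.sense();R=s["orientation"]
Rc=np.stack([R[:,1],R[:,0],-R[:,2]],1) # case x=tool y, y=tool x, z=-tool z (up)
c=s["tcp_pos"]+3*R[:,2]
lens=np.array([510.5,260.7,139.3]);Rl=Rz(1.725)@Ry(.26)
print("case in lens",Rl.T@(c-lens),"dots",Rl.T@Rc, c)
S=[(a,b,d) for a in(-55,55) for b in(-8,8) for d in(-40,40)]
P=(Rc@np.array(S,float).T).T+c
for n,(x,y) in(("scene",(325,175)),("top",(215,215))):
    i=cv2.imread(f"pics/{n}7.png")
    k=5;j=cv2.resize(i[y:y+115,x:x+115],None,fx=k,fy=k,interpolation=cv2.INTER_CUBIC)
    q=(proj(n,P)-[x,y]+.5)*k-.5
    for u in q: cv2.circle(j,tuple(int(t) for t in u),3,(0,255,0),-1)
    cv2.imwrite(f"pics/{n}8.png",j)
E
```

```text
case in lens [-202.3    0.8    0.1] dots [[ 0.  1. -0.]
 [-1.  0. -0.]
 [-0.  0.  1.]] [539.7  67.4 191.4]
```

View pics/scene8.png

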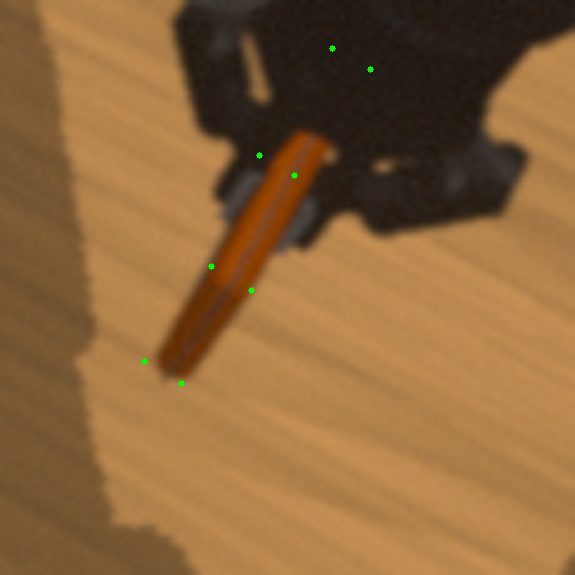

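View pics/top8.png

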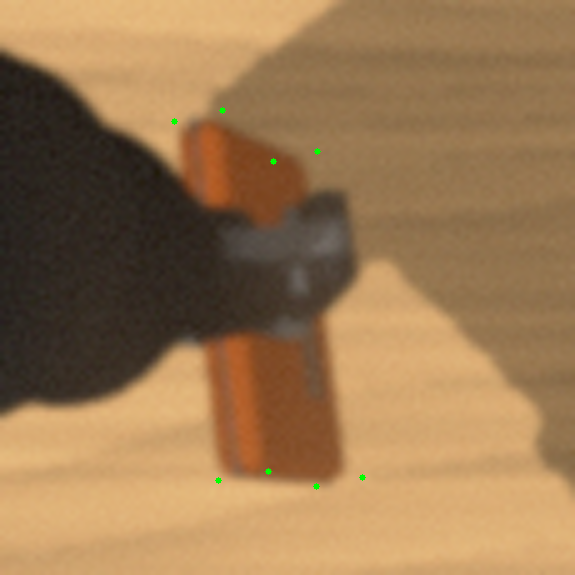

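```bash
python3 -m inch '[[[0,0,0,0,-1],[0,0,0,0,-1],[0,0,0,0,-1],[0,0,0,0,-1],[0,0,0,0,-1]]]'; python3 - <<'E'
from h import *
i=env.snapshot("scene");j=cv2.imread("pics/scene0.png");cv2.imwrite("pics/fin.png",i)
d=np.abs(i.astype(int)-j).max(2)
for n,(x,y,w,h) in dict(mug=(285,292,48,68),jar=(178,225,42,50),white=(228,168,45,55),blue=(193,143,44,42)).items(): print(n,(d[y:y+h,x:x+w]>40).mean().round(3))
print(env.sense()["qd"].round(3))
E
```

```text
time: 25.8
tcp_pos: [539.6, 68.5, 193.5]
orientation: [[-0.155, 0.988, 0.003], [0.954, 0.151, -0.258], [-0.256, -0.037, -0.966]]
wrist_force: [-0.2, 0.5, -1.6]
grip_width: 15.4
mug 0.077
jar 0.0
white 0.115
blue 0.374
[ 0.002 -0.001  0.     0.    -0.001  0.   ]
```

View pics/fin.png

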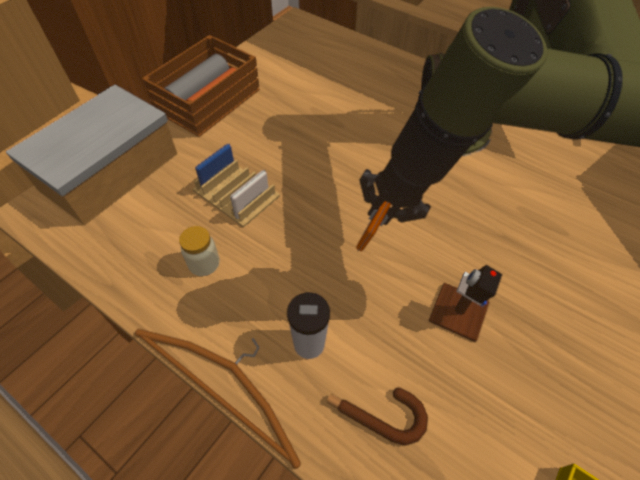

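The bystanders are where they started: blue case near (215,165), white (250,193), jar (199,250), mug (309,325). The pixel differences come from shadows and the missing orange case. The case is held near (375,227), facing the camera at (482,285).

```bash
python3 -c "
from bench import env
print(env.sign_off())"
```

```text
the job is handed in; nothing more can be done
None
```

The camera is on the sloped stand and let go, and the orange case is held in front of its lens. I handed the job in at about 25.9 s; no verdict was reported.

**How it was done**
- **Camera:** I gripped it across its 52 mm sides and touched its front edge down on the slope. I then pivoted it flat in the fingers and released it. It rests about 4 mm off centre towards the lip, within the 12 mm allowed.
- **Tilting the case:** the moves only shift the tool and turn it about its own axis, so they cannot tilt it directly. I pushed the arm past its reach limit, which tilts the tool, and the tilt stayed when the arm came back. That gave the 0.26 rad lean the photo needs.

**Last checks**

| Check | Result | Allowed |
|---|---|---|
| Case distance from the lens | about 202 mm | 165–235 mm |
| Case offset from the lens axis | about 1 mm | 25 mm |
| Face squareness and level of long edges | within about 0.04 rad | 0.14 rad |

- These figures come from the arm's measured pose and my fit of the stand's position.
- The grip width was 15.4 mm and the joint speeds were about zero.
- In the last pictures the other two cases, the mug and the jar look unmoved.

**What disagreed**
- The two camera views differed by about 2–3 mm on the stand's position.
- In the top view the case's lean looked about 0.03 rad less than the arm reports.
- A pixel comparison with the first picture showed changes around the blue and white cases and slight ones at the mug. On viewing they were shadows and the missing orange case.

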